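# Locate a vial rack on the sampler loading deck

### The job

Lift the blue-capped vial rack by its knob and set it down gently on the metal loading deck, clear of the pins, then push it home so that it bears on both steel dowels and the brass end stop at once, pressed with about five newtons on each and never more than ten. Let go and leave it there, fully home and square; leave the red rack and the tools lying about where they are.

Things in the scene. Friction and masses are not known exactly. Their poses are not given: they have to be found in the camera images.
- blue_rack: The rack to load: off-white block 127 x 85 x 20 mm (own x, y, z), 0.27 to 0.81 kg. Origin: centre of its underside. Mid-top an upright round black knob, 24 mm across, 20 to 62 mm above the underside, blue dot on top; the rack can turn about it in the grip when pushed. Fixed blue-capped vials up to 42 mm high stand 28 to 56 mm to own +x and -x of the knob, over 74 mm of width.
- red_rack: Bystander: the same rack with red caps and a red dot. Not to be moved. Blue and red rack may lie in either place.
- deck: The fixed loading deck: pale metal plate 240 x 190 x 12 mm (own x, y, z). Origin: centre of its underside; the rack rests on its top, 12 mm up. Its face is grippy (friction 0.4 to 1). It carries two dowels near its +y edge and an end stop near its +x edge.
- seat (a point): Point on the deck's top, 20 mm to the deck's +x and 20 mm to its +y from its centre, axes as the deck's: where the centre of the rack's underside lies when fully home, long side along x. Home is reached by pushing to the deck's +y against the dowels and to its +x against the stop. A darker rectangle marks the place.
- dowel_a: Fixed upright polished (slippery) steel dowel, 12 mm across, 26 mm high above the deck's top. Origin: centre of its foot, from the seat point 50 mm to -x and 48.5 mm to +y (deck axes).
- dowel_b: The second, like dowel_a: 50 mm to +x and 48.5 mm to +y of the seat point.
- end_stop: Fixed upright polished brass pin, 12 mm across, 26 mm high above the deck's top. Origin: centre of its foot, 69.5 mm to +x and 15 mm to -y of the seat point (deck axes).
- screwdriver: Bystander: screwdriver lying on the bench, origin under its middle, along its own x.
- wrench: Bystander: 150 mm wrench lying on the bench, origin under its middle, along its own x.
Mind the look-alikes: they are no part of the job. Leave any purple look-alike of the blue_rack alone.

How it is judged:
By the outcome, as a careful person would: the job done as asked, in the order asked, and still so for the second after the job is handed in, with the robot touching nothing.
It also fails if it takes over 72 s, if anything falls off the work surface, if the arm or the gripper's body presses on something with over 40 N, if the wrist force passes 120 N, or if a joint passes its speed limit or range.

### The arm

A 6-joint arm with a two-finger parallel gripper is mounted at the origin on the work surface. World frame = base frame: x ahead of the robot, y to its left, z up, the work surface at z = 0. Lengths are in m, angles in rad, forces in N, time in s.
With the tool pointing down it reaches from about 0.25 to 0.775 m from the base axis. Payload 4 kg.
Tool frame: the origin (TCP) lies on the centre line of the jaws, within the pads' length; the fingertips stand 17 mm ahead of it and the grasp point (between the pads) lies 2 mm behind it (tip_extent is the distance from the TCP to the fingertips, in m); z points along the fingers, y is the line along which they close (so a half turn about z gives the same grasp; the last joint's range is limited). The gripper opens to 94 mm and grips with 3 to 60 N. Pads are 16 mm wide; open, the fingers measure 119 mm over their backs; the gripper's body (75 mm by 177 mm) begins 78 mm behind the grasp point.
Start: joints at [1.034, 0.087, 1.371, -0, 1.684, -0.103], TCP at [0.231, 0.499, 0.223] pointing down, gripper open.
Joint ranges: [-3.1, 3.1], [-0.76, 2.03], [0.27, 2.55], [-1.08, 4.22], [0.17, 2.65], [-2.57, 2.57]. Speed limits (rad/s): [2.79, 2.79, 3.14, 3.14, 3.14, 3.14].

### API

Orientations are given as a 3x3 rotation matrix whose columns are the frame's x, y, z axes.
In Python, from rig import * gives the robot as it stands.
- The arm moves only by the shell command python3 -m pendant 'ROWS' [FORCE]. ROWS is JSON, a list of rows, each a list of 3 entries, a list of its own where there are three numbers: the shift along the tool's x, y, z in units of 25 mm (1.0 is 25 mm), then the turn, a rotation vector about the tool's x, y, z in units of 8 degrees (1.0 is 8 degrees), then the finger opening in mm, from 0 to 94. In form: [[[dx, dy, dz], [wx, wy, wz], fingers], ...]. A call has 1 to 10 rows; each row shifts and turns the commanded pose from where the row before left it, along the tool's axes as they then stand; what a row does not reach is not made up. A row lasts 1/10 s, in which the tool goes at most 50 mm and 8.59 degrees, less where a joint would pass 70% of its speed; a pose out of reach is approached as far as the arm can. A call is refused whole if a number of a shift passes 1 or a number of a turn 1, either way. A call with a gripper value outside its range is refused whole. The fingers move at their own pace and stop on an object; FORCE is the grip in N (left out, the last holds). Time passes only in rows, so rows that do not move let the fingers close. It gives the time, the measured TCP pose, the force, the opening and the grip force at its end, in the units of the state.
- get_state(): the state, without advancing time (a new reading comes with each control period).
- grab_frame(name): name is "side" or "top"; returns a dict with "color" (420x560x3 uint8, red, green, blue), "range_z" (420x560 float32, m along the optical axis (not along the pixel's ray), 0 where there is no reading), "fx", "fy", "cx", "cy" (pixels), "T" (4x4, takes a point from camera to world coordinates). Camera axes: x right, y up, looking along -z (the intrinsics and any distortion apply to the point x, -y, -z); pixel columns grow to the right and rows downward; lengths in m; the calibration is good to about 2 mm. A picture is of the moment at which its call begins.
- finish_job(): hands the job in; it is judged then, once.
The state is a dict: "t": time; "qpos": joint angles; "joint_vel": joint speeds; "joint_torque": joint torques, N m; "tcp_pos": TCP position; "tcp_rot": TCP orientation; "wrist_force": force on the tool from outside, world axes, zero at the start; "torque": the same for the moment, N m; "grip_width": opening from 0.0 (shut) to 1.0 (fully open); "gripper_force": force on a finger pad.
Only numpy, scipy, OpenCV 4.12 (cv2) and the standard library are available. Lean on these libraries where they do the work, as an engineer would, in place of code of your own. Each camera call takes 0.05 s, during which the arm holds its last target. There are 200 camera calls.

## Working session

There is one attempt and no reset: what is moved stays moved. The work goes in short steps, Python scripts to look and compute and a shell command to move; the robot and the scene stay as the last step left them, time stands still between calls to the robot, and variables do not carry over. Pictures are saved under pics/ and viewed, at most 10 in all, crops included, and the job is handed in when it is done.

```bash
mkdir -p pics; ls; python3 - <<'E'
from rig import *
import cv2,numpy as np
for n in("top","side"):
    f=grab_frame(n); np.savez(f"pics/{n}0.npz",**f)
    cv2.imwrite(f"pics/{n}0.png",f["color"][:,:,::-1]); print(n,f["fx"],f["fy"],f["cx"],f["cy"],f["T"].round(4).tolist(),f.keys())
s=get_state();print(s)
E
```

```text
pics
top 423.72761374642903 423.72761374642903 282.96380459354964 213.05982696614367 [[-0.0629, 0.9741, -0.2174, 0.307], [-0.998, -0.0625, 0.0086, 0.0073], [-0.0052, 0.2175, 0.976, 1.3382], [0.0, 0.0, 0.0, 1.0]] dict_keys(['color', 'range_z', 'fx', 'fy', 'cx', 'cy', 'T'])
side 487.5452622130499 487.5452622130499 282.8035226613799 210.94562263925204 [[0.8087, 0.3271, -0.4889, -0.0902], [-0.5882, 0.457, -0.6672, -0.8971], [0.0052, 0.8271, 0.562, 0.8136], [0.0, 0.0, 0.0, 1.0]] dict_keys(['color', 'range_z', 'fx', 'fy', 'cx', 'cy', 'T'])
{'t': 0.1, 'qpos': array([ 1.03389248e+00,  8.78674124e-02,  1.37207085e+00, -1.12253171e-05,
        1.68361035e+00, -1.03139391e-01]), 'joint_vel': array([ 0.00113669, -0.0013139 , -0.00186422,  0.00020191, -0.00057705,
       -0.00090738]), 'joint_torque': array([ 2.84660717e-03, -3.41252267e+01, -3.03301120e+01,  7.20658712e-02,
        3.04095203e-02, -1.07185326e-04]), 'tcp_pos': array([0.23095196, 0.49865781, 0.22144505]), 'tcp_rot': array([[-9.07389401e-01,  4.20289773e-01, -9.90843925e-04],
       [ 4.20290897e-01,  9.07387854e-01, -1.68645124e-03],
       [ 1.90281537e-04, -1.94671066e-03, -9.99998087e-01]]), 'wrist_force': array([ 0.47795264,  1.54668429, -0.65006066]), 'torque': array([ 0.01517637,  0.00667847, -0.04477636]), 'gripper_force': 0.0, 'grip_width': 1.0024329973120063}
```

View pics/top0.png

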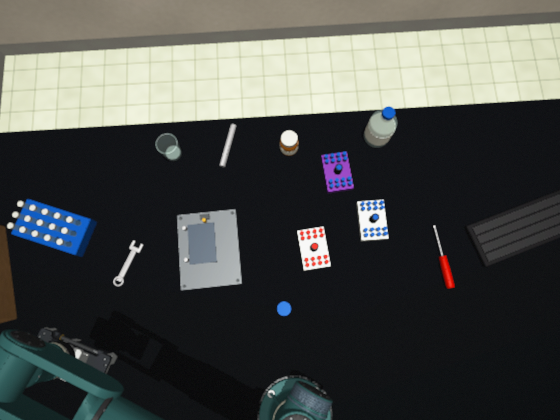

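View pics/side0.png

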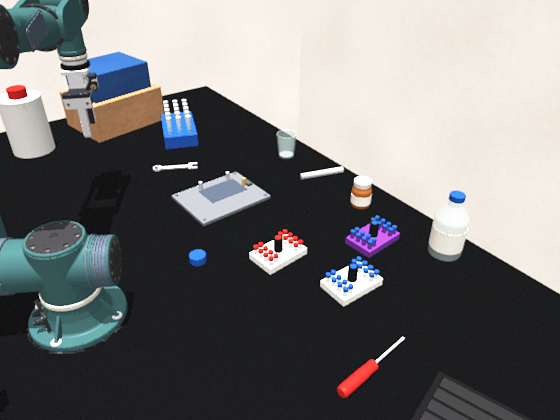

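The top view shows the blue rack (373,219), red rack (314,247) and purple look-alike (338,170). The deck is at (209,249), with brass pin about (204,217) and dowels about (186,231) and (186,259). Deck +x points up in the image (about world +x) and +y points left (about world +y).

```bash
cat > h.py <<'E'
import numpy as np,cv2
def ray(f,u,v):
    d=np.stack([(np.asarray(u,float)-f["cx"])/f["fx"],-(np.asarray(v,float)-f["cy"])/f["fy"],-np.ones_like(np.asarray(u,float))],-1)
    return f["T"][:3,3],d@f["T"][:3,:3].T
def plane(f,u,v,z):
    o,d=ray(f,u,v); return o+d*((z-o[2])/d[...,2])[...,None]
def proj(f,P):
    p=(np.atleast_2d(P)-f["T"][:3,3])@f["T"][:3,:3]
    return np.stack([f["cx"]+f["fx"]*p[:,0]/-p[:,2],f["cy"]-f["fy"]*p[:,1]/-p[:,2]],-1)
def rect(P):
    r=cv2.minAreaRect((P[:,:2]*1000).astype(np.float32)); b=cv2.boxPoints(r)
    e=[b[1]-b[0],b[2]-b[1]]; L=max(e,key=np.linalg.norm)
    return np.array(r[0])/1000,sorted(r[1]),(np.degrees(np.arctan2(L[1],L[0]))+90)%180-90
def comps(m,amin,box=None):
    n,l,s,c=cv2.connectedComponentsWithStats(m.astype(np.uint8),connectivity=8)
    return [(c[i].round(2),s[i,4],l==i) for i in range(1,n) if s[i,4]>=amin]
E
python3 - <<'E'
from h import *
F={n:dict(np.load(f"pics/{n}0.npz")) for n in("top","side")}
f=F["top"];c=f["color"].astype(int);R,G,B=c[...,0],c[...,1],c[...,2]
vv,uu=np.mgrid[:420,:560]
white=(c.min(2)>150)&(uu>280)&(uu<410)&(vv>190)&(vv<275)
for cc,a,m in comps(white,100):
    m=cv2.morphologyEx(m.astype(np.uint8),cv2.MORPH_CLOSE,np.ones((9,9)))>0
    v,u=np.where(m);print("white",cc,a,rect(plane(f,u,v,.02)))
deck=(abs(R-B)<40)&(c.min(2)>70)&(uu>165)&(uu<255)&(vv>200)&(vv<300)
for cc,a,m in comps(deck,500):
    v,u=np.where(m);print("deck",cc,a,rect(plane(f,u,v,.012)))
for name,m in (("blue",(B>120)&(R<80)&(G<120)),("red",(R>120)&(G<80)&(B<80))):
    for n in F:
        ff=F[n];c2=ff["color"].astype(int);r,g,b=c2[...,0],c2[...,1],c2[...,2]
        m=(b>110)&(r<90)&(b-r>60) if name=="blue" else (r>120)&(g<80)
        print(name,n,[(tuple(x[0]),x[1]) for x in comps(m,3)])
# depth heights on deck
o,d=ray(f,uu,vv);P=o+d*f["range_z"][...,None]
print("heights deck",np.median(P[235:285,215:235,2]),"bench",np.median(P[300:330,220:260,2]))
big=lambda im,x0,x1,y0,y1,k:cv2.resize(im[y0:y1,x0:x1,::-1],None,fx=k,fy=k,interpolation=cv2.INTER_CUBIC)
a=big(f["color"],170,250,200,300,6); b=big(F["side"]["color"],165,275,165,225,4)
b2=big(f["color"],350,400,190,250,4); 
im=np.zeros((600,800,3),np.uint8); im[:600,:480]=a; im[:240,480:800]=b[:,60:380]; im[260:500,500:700]=b2
cv2.imwrite("pics/crop1.png",im)
E
```

```text
white [371.74 220.64] 752 (array([ 0.56177716, -0.28598486]), [86.05541229248047, 127.4989242553711], np.float32(0.38919067))
white [313.4  248.34] 877 (array([ 0.48359796, -0.0923317 ]), [86.39857482910156, 128.15890502929688], np.float32(5.6753693))
deck [208.38 249.49] 4604 (array([0.50366959, 0.23740955]), [191.3443603515625, 241.11846923828125], np.float32(2.467331))
blue top [((np.float64(388.51), np.float64(112.33)), np.int32(121)), ((np.float64(344.54), np.float64(155.0)), np.int32(28)), ((np.float64(332.31), np.float64(157.15)), np.int32(26)), ((np.float64(338.38), np.float64(156.04)), np.int32(26)), ((np.float64(326.27), np.float64(157.96)), np.int32(26)), ((np.float64(338.68), np.float64(166.68)), np.int32(28)), ((np.float64(349.65), np.float64(180.42)), np.int32(26)), ((np.float64(330.68), np.float64(183.05)), np.int32(22)), ((np.float64(336.87), np.float64(181.96)), np.int32(23)), ((np.float64(343.09), np.float64(181.52)), np.int32(23)), ((np.float64(52.08), np.float64(226.9)), np.int32(1980)), ((np.float64(374.89), np.float64(202.67)), np.int32(9)), ((np.float64(381.45)
[... 4358 characters left out ...]
p.int32(4)), ((np.float64(290.2), np.float64(241.1)), np.int32(10)), ((np.float64(257.62), np.float64(245.09)), np.int32(45)), ((np.float64(356.0), np.float64(244.0)), np.int32(7)), ((np.float64(361.0), np.float64(243.0)), np.int32(3)), ((np.float64(367.0), np.float64(245.0)), np.int32(5)), ((np.float64(373.0), np.float64(246.0)), np.int32(7)), ((np.float64(262.42), np.float64(249.42)), np.int32(24)), ((np.float64(267.89), np.float64(253.21)), np.int32(28)), ((np.float64(275.75), np.float64(255.75)), np.int32(12)), ((np.float64(270.62), np.float64(258.38)), np.int32(13)), ((np.float64(357.34), np.float64(377.91)), np.int32(556))]
heights deck 0.010708125300556093 bench -0.0012404360472537679
```

View pics/crop1.png

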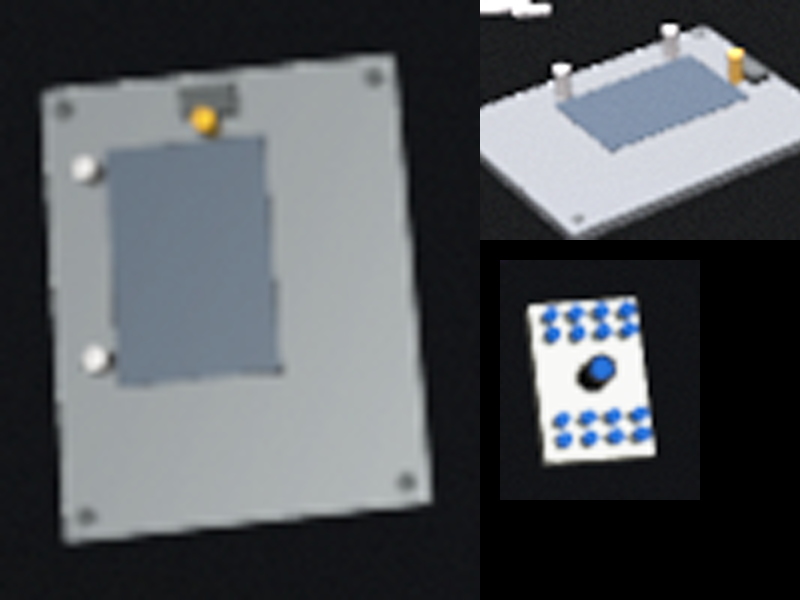

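The crop shows the deck marker cleanly. The two dowels are on the left (deck +y) and the brass stop is at the top (deck +x). Next I cross-check positions with the pins and the knob.

```bash
python3 - <<'E'
from h import *
F={n:dict(np.load(f"pics/{n}0.npz")) for n in("top","side")}
f=F["top"];g=F["side"]
def tri(a,b):
    A=[];B=[]
    for ff,(u,v) in((f,a),(g,b)):
        o,d=ray(ff,u,v);d=d/np.linalg.norm(d);M=np.eye(3)-np.outer(d,d);A.append(M);B.append(M@o)
    return np.linalg.solve(sum(A),sum(B))
print("blue knob",plane(f,375.11,216.52,.062),"red knob",plane(f,314.21,245.69,.062))
c=f["color"].astype(int);vv,uu=np.mgrid[:420,:560];box=(uu>175)&(uu<245)&(vv>205)&(vv<290)
mk=box&(c[...,2]-c[...,0]>18)
for cc,a,m in comps(mk,200):
    v,u=np.where(m);C=rect(plane(f,u,v,.012));print("marker",C)
w=box&(c.min(2)>195); br=box&(c[...,0]-c[...,2]>80)
for n,m in(("dowel",w),("brass",br)):
    for cc,a,_ in comps(m,4): print(n,cc,a,plane(f,*cc,.038))
y=np.radians(2.47);R=np.array([[np.cos(y),-np.sin(y)],[np.sin(y),np.cos(y)]]);d=np.array([.50367,.2374])
s=d+R@[.02,.02];print("seat",s,"A",s+R@[-.05,.0485],"B",s+R@[.05,.0485],"S",s+R@[.0695,-.015])
# depth-based heights over robot tcp check: none
E
timeout 60 python3 -m pendant '[[[-0.5,-1,0],[0,0,-0.95],94],[[-0.5,-1,0],[0,0,-0.95],94],[[-0.5,-1,0],[0,0,-0.95],94],[[-0.5,-1,0],[0,0,-0.1],94],[[-0.5,-1,0],[0,0,0],94],[[-0.5,-1,0],[0,0,0],94],[[-0.5,-1,0],[0,0,0],94],[[-0.5,-1,0],[0,0,0],94],[[-0.5,-1,0],[0,0,0],94],[[-0.5,-1,0],[0,0,0],94]]'
```

```text
blue knob [ 0.56218569 -0.28618729  0.062     ] red knob [ 0.48398088 -0.09213154  0.062     ]
marker (array([0.52284845, 0.2587146 ]), [82.74949645996094, 124.84745788574219], np.float32(1.9405518))
dowel [183.11 227.33] 9 [0.57097754 0.31006026 0.038     ]
dowel [185.11 259.33] 9 [0.47046028 0.30508799 0.038     ]
brass [203.5 219.5] 14 [0.59189264 0.24586739 0.038     ]
seat [0.52278949 0.25824334] A [0.47074578 0.30454347] B [0.57065287 0.3088531 ] S [0.59287137 0.24625247]
t: 1.1
tcp_pos: [0.328, 0.2386, 0.222]
tcp_rot: [[-1.0, 0.022, -0.001], [0.022, 1.0, -0.0], [0.001, -0.0, -1.0]]
wrist_force: [1.0, 1.3, -0.0]
grip_width: 1.001
gripper_force: 0.0
```

```bash
timeout 60 python3 -m pendant '[[[-0.45,-1,0],[0,0,-0.2],94],[[-0.45,-1,0],[0,0,0],94],[[-0.45,-1,0],[0,0,0],94],[[-0.45,-1,0],[0,0,0],94],[[-0.45,-1,0],[0,0,0],94],[[-0.45,-1,0],[0,0,0],94],[[-0.45,-1,0],[0,0,0],94],[[-0.45,-1,0],[0,0,0],94],[[-0.45,-1,0],[0,0,0],94],[[-0.45,-1,0],[0,0,0],94]]' >/dev/null; timeout 60 python3 -m pendant '[[[-0.45,-1,0],[0,0,0],94],[[-0.45,-1,0],[0,0,0],94],[[-0.45,-1,0],[0,0,0],94],[[-0.45,-1,0],[0,0,0],94],[[-0.45,-1,0],[0,0,0],94],[[-0.45,-1,0],[0,0,0],94],[[-0.45,-1,0.5],[0,0,0],94],[[-0.45,-1,0.7],[0,0,0],94],[[-0.45,-1,1],[0,0,0],94],[[0,0,0],[0,0,0],94]]'
python3 - <<'E'
from rig import *
import numpy as np,cv2
F=[]
for i in range(4):
    f=grab_frame("side" if i==0 else "top"); s=get_state();F.append(s["wrist_force"])
    if i<2:np.savez(f"pics/{'side' if i==0 else 'top'}1.npz",**f)
print(s["tcp_pos"],s["tcp_rot"].round(4).tolist(),np.round(F,2).tolist())
E
```

```text
t: 3.1
tcp_pos: [0.5422, -0.2357, 0.1616]
tcp_rot: [[-1.0, -0.003, -0.008], [-0.003, 1.0, 0.004], [0.008, 0.004, -1.0]]
wrist_force: [0.1, 0.7, -0.7]
grip_width: 1.003
gripper_force: 0.0
[ 0.54405213 -0.23365642  0.16845597] [[-1.0, -0.0066, 0.0011], [-0.0066, 1.0, -0.0001], [-0.0011, -0.0001, -1.0]] [[-0.15, -0.2, 0.29], [-0.08, 0.45, 0.69], [0.45, 0.21, 0.53], [0.25, -0.03, 1.22]]
```

```bash
timeout 60 python3 -m pendant '[[[-0.38,-1,0],[0,0,0],94],[[-0.35,-1,0],[0,0,0],94],[[0,-0.1,0],[0,0,0],94],[[0,0,1],[0,0,0],94],[[0,0,1],[0,0,0],94],[[0,0,1],[0,0,0],80],[[0,0,1],[0,0,0],60],[[0,0,0.6],[0,0,0],60],[[0,0,0.3],[0,0,0],60],[[0,0,0],[0,0,0],50]]' 10
python3 - <<'E'
from rig import *
import cv2
f=grab_frame("side");s=get_state();print(s["tcp_pos"],s["tcp_rot"].round(4).tolist(),s["grip_width"],s["wrist_force"])
cv2.imwrite("pics/g1.png",cv2.resize(f["color"][200:330,270:440,::-1],None,fx=4,fy=4))
E
```

```text
t: 4.3
tcp_pos: [0.5622, -0.2858, 0.0447]
tcp_rot: [[-1.0, -0.007, -0.001], [-0.007, 1.0, 0.001], [0.001, 0.001, -1.0]]
wrist_force: [-0.6, -0.3, 0.7]
grip_width: 0.61
gripper_force: 0.0
[ 0.5628349  -0.28639673  0.04583084] [[-1.0, -0.0064, 0.001], [-0.0064, 1.0, -0.0003], [-0.001, -0.0003, -1.0]] 0.568875592465099 [-0.31799025  0.39354655 -0.22986361]
```

View pics/g1.png

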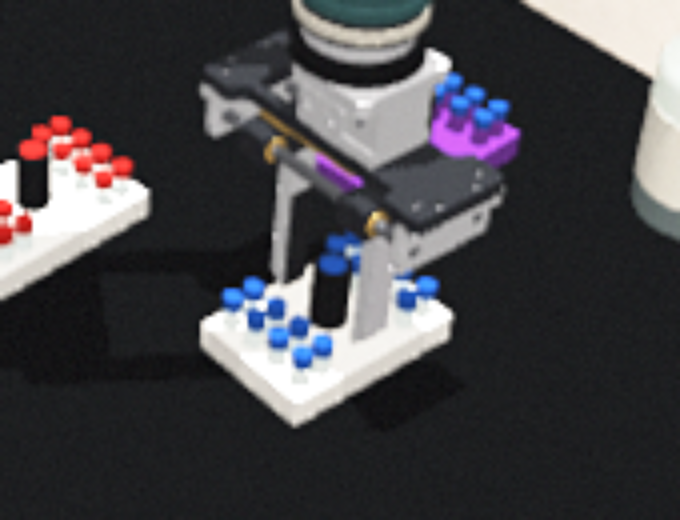

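The fingers straddle the blue rack's knob cleanly, between the two vial groups. I'll close and lift.

```bash
timeout 60 python3 -m pendant '[[[0,0,0],[0,0,0],35],[[0,0,0],[0,0,0],20],[[0,0,0],[0,0,0],15],[[0,0,0],[0,0,0],15],[[0,0,0],[0,0,0],15],[[0,0,0],[0,0,0],15],[[0,0,0],[0,0,0],15]]' 35;  timeout 60 python3 -m pendant '[[[0,0,-0.1],[0,0,0],15],[[0,0,-0.2],[0,0,0],15],[[0,0,-0.5],[0,0,0],15],[[0,0,-1],[0,0,0],15],[[0,0,-1],[0,0,0],15],[[0,0,-1],[0,0,0],15],[[0,0,-1],[0,0,0],15],[[0,0,-1],[0,0,0],15],[[0,0,0],[0,0,0],15],[[0,0,0],[0,0,0],15]]'
python3 - <<'E'
from rig import *
import cv2,numpy as np
F=[]
for i in range(8):
    f=grab_frame(["side","top"][i%2]);s=get_state();F.append(s["wrist_force"])
print(np.mean(F,0),np.std(F,0),s["tcp_pos"],s["torque"],s["grip_width"],s["tcp_rot"].round(4).tolist())
E
```

```text
t: 5.05
tcp_pos: [0.5628, -0.2866, 0.0457]
tcp_rot: [[-1.0, -0.006, 0.001], [-0.006, 1.0, -0.0], [-0.001, -0.0, -1.0]]
wrist_force: [-1.3, 1.4, 5.4]
grip_width: 0.249
gripper_force: 35.0
t: 6.05
tcp_pos: [0.5623, -0.2866, 0.1897]
tcp_rot: [[-1.0, -0.006, -0.0], [-0.006, 1.0, -0.0], [0.0, -0.0, -1.0]]
wrist_force: [-0.5, -0.0, -9.0]
grip_width: 0.249
gripper_force: 35.0
[-0.29146862 -0.01964522 -7.75730889] [0.28957104 0.42993291 0.47065906] [ 0.56215152 -0.28645311  0.18891071] [0.05328897 0.00232644 0.01521169] 0.2504251965928136 [[-1.0, -0.006, -0.0014], [-0.006, 1.0, 0.001], [0.0014, 0.001, -1.0]]
```

The rack is lifted and weighs about 7.8 N (about 0.79 kg). Now over to the deck.

```bash
timeout 60 python3 -m pendant '[[[0,0.3,0],[0,0,0],15],[[0,0.6,0],[0,0,0],15],[[0.1,0.9,0],[0,0,0],15],[[0.1,1,0],[0,0,0],15],[[0.1,1,0],[0,0,0],15],[[0.1,1,0],[0,0,0],15],[[0.1,1,0],[0,0,0],15],[[0.1,1,0],[0,0,0],15],[[0.1,1,0],[0,0,0],15],[[0.1,1,0],[0,0,0],15]]' >/dev/null; timeout 60 python3 -m pendant '[[[0.1,1,0],[0,0,0],15],[[0.1,1,0],[0,0,0],15],[[0.1,1,0],[0,0,-0.05],15],[[0.1,1,0],[0,0,-0.1],15],[[0.1,1,0],[0,0,-0.12],15],[[0.1,1,0],[0,0,0],15],[[0.1,1,0],[0,0,0],15],[[0.1,1,0],[0,0,0],15],[[0.1,1,0],[0,0,0],15],[[0.1,1,0],[0,0,0],15]]'>/dev/null;  timeout 60 python3 -m pendant '[[[0.1,1,0],[0,0,0],15],[[0.1,0.8,0],[0,0,0],15],[[0.1,0.5,0],[0,0,0],15],[[0,0.2,0],[0,0,0],15],[[0,0,0],[0,0,0],15],[[0,0,0],[0,0,0],15],[[0,0,0],[0,0,0],15]]'
python3 - <<'E'
from rig import *
import cv2,numpy as np
f=grab_frame("top");g=grab_frame("side");s=get_state()
np.savez("pics/top2.npz",**f);np.savez("pics/side2.npz",**g)
print(s["tcp_pos"],s["tcp_rot"].round(4).tolist(),s["wrist_force"])
a=cv2.resize(f["color"][180:310,160:270,::-1],None,fx=4,fy=4);b=cv2.resize(g["color"][120:230,165:255,::-1],None,fx=4,fy=4)
im=np.zeros((520,800,3),np.uint8);im[:,:440]=a;im[:440,440:800]=b;cv2.imwrite("pics/p2.png",im)
E
```

```text
t: 9.15
tcp_pos: [0.4992, 0.2436, 0.19]
tcp_rot: [[-0.999, -0.042, 0.0], [-0.042, 0.999, -0.0], [-0.0, -0.0, -1.0]]
wrist_force: [0.9, -0.3, -6.8]
grip_width: 0.251
gripper_force: 35.0
[0.49924078 0.2437192  0.19000412] [[-0.9991, -0.0424, 0.0], [-0.0424, 0.9991, -0.0002], [-0.0, -0.0002, -1.0]] [-0.57650553 -0.84771534 -7.85239459]
```

View pics/p2.png

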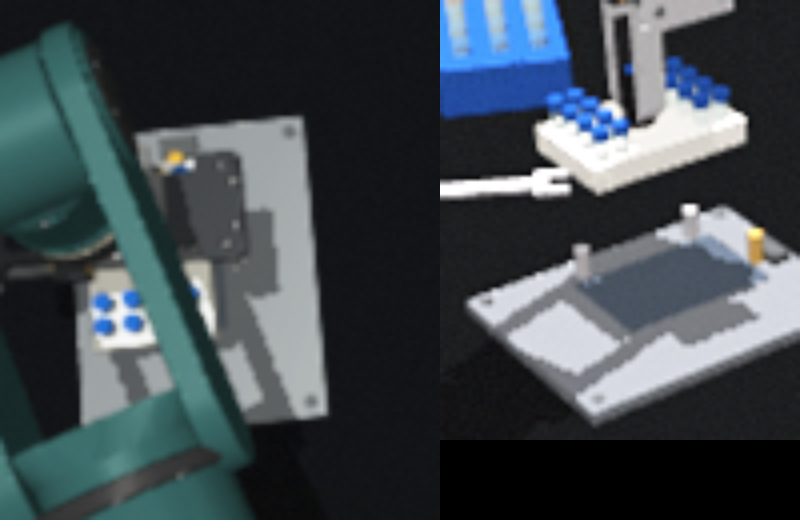

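The rack hangs level over the deck, about 20 mm short of the stop and clear of the pins. Next I descend to just above the plate.

```bash
timeout 60 python3 -m pendant '[[[-0.2,0,0.5],[0,0,0],15],[[-0.2,0,1],[0,0,0],15],[[0,0,1],[0,0,0],15],[[0,0,1],[0,0,0],15],[[0,0,0.7],[0,0,0],15],[[0,0,0.4],[0,0,0],15],[[0,0,0.3],[0,0,0],15],[[0,0,0.15],[0,0,0],15],[[0,0,0],[0,0,0],15],[[0,0,0],[0,0,0],15]]'
timeout 60 python3 -m pendant '[[[0,0,0.03],[0,0,0],15],[[0,0,0.03],[0,0,0],15],[[0,0,0],[0,0,0],15]]'
timeout 60 python3 -m pendant '[[[0,0,0.03],[0,0,0],15],[[0,0,0.03],[0,0,0],15],[[0,0,0],[0,0,0],15]]'
timeout 60 python3 -m pendant '[[[0,0,0.02],[0,0,0],15],[[0,0,0.02],[0,0,0],15],[[0,0,0],[0,0,0],15]]'
```

```text
t: 10.25
tcp_pos: [0.5098, 0.2453, 0.0648]
tcp_rot: [[-0.999, -0.044, 0.002], [-0.044, 0.999, 0.001], [-0.002, 0.001, -1.0]]
wrist_force: [0.7, -0.7, -7.0]
grip_width: 0.248
gripper_force: 35.0
t: 10.55
tcp_pos: [0.5091, 0.245, 0.0625]
tcp_rot: [[-0.999, -0.044, 0.0], [-0.044, 0.999, 0.0], [-0.0, 0.0, -1.0]]
wrist_force: [0.3, -0.0, -7.9]
grip_width: 0.247
gripper_force: 35.0
t: 10.85
tcp_pos: [0.5089, 0.2449, 0.0605]
tcp_rot: [[-0.999, -0.044, -0.0], [-0.044, 0.999, -0.0], [0.0, -0.0, -1.0]]
wrist_force: [1.3, 0.6, -8.3]
grip_width: 0.249
gripper_force: 35.0
t: 11.15
tcp_pos: [0.5089, 0.245, 0.0596]
tcp_rot: [[-0.999, -0.044, -0.0], [-0.044, 0.999, -0.0], [0.0, -0.0, -1.0]]
wrist_force: [0.5, -0.4, -8.4]
grip_width: 0.248
gripper_force: 35.0
```

```bash
for i in 1 2 3; do timeout 60 python3 -m pendant '[[[0,0,0.02],[0,0,0],15],[[0,0,0.02],[0,0,0],15],[[0,0,0],[0,0,0],15]]' | grep -E "pos|wrist"; done
```

```text
tcp_pos: [0.5089, 0.245, 0.0586]
wrist_force: [0.4, 0.1, -7.7]
tcp_pos: [0.509, 0.245, 0.0578]
wrist_force: [-0.2, -0.1, -7.2]
tcp_pos: [0.5091, 0.245, 0.0577]
wrist_force: [-3.1, -1.1, -0.4]
```

Contact was gentle, at TCP z 0.0577. I'll take back about half the weight to limit friction, then slide toward the dowels, measuring the sliding friction.

```bash
cat > st.py <<'E'
from rig import *
import numpy as np,sys
F=[];T=[]
for i in range(int(sys.argv[1]) if len(sys.argv)>1 else 6):
    grab_frame("side");s=get_state();F.append(s["wrist_force"]);T.append(s["torque"])
R=s["tcp_rot"];p=s["tcp_pos"];y=np.radians(2.5);D=np.array([[np.cos(y),np.sin(y)],[-np.sin(y),np.cos(y)]])
m=np.mean(F,0);print("t%.2f deckoff mm"%s["t"],(D@(p[:2]-[.5228,.2583])*1e3).round(2),"z",p[2].round(5),"Fdeck",(D@m[:2]).round(2),"Fz",m[2].round(2),"Mz",np.mean(T,0).round(3),"yaw",np.degrees(np.arctan2(-R[0,1],R[1,1])).round(2))
E
timeout 60 python3 -m pendant '[[[0,0,-0.02],[0,0,0],15],[[0,0,0],[0,0,0],15]]' >/dev/null; python3 st.py
timeout 60 python3 -m pendant '[[[0,0.04,0],[0,0,0],15],[[0,0.04,0],[0,0,0],15],[[0,0.04,0],[0,0,0],15],[[0,0.04,0],[0,0,0],15]]' |grep -E "pos|wrist"; python3 st.py 4
```

```text
t12.55 deckoff mm [-14.25 -12.7 ] z 0.0577 Fdeck [-3.13 -1.26] Fz 0.05 Mz [-0.163  0.487  0.017] yaw 2.51
tcp_pos: [0.5098, 0.2487, 0.0577]
wrist_force: [0.1, -4.3, -0.3]
t13.15 deckoff mm [-13.44  -8.76] z 0.0577 Fdeck [ 1.24 -4.19] Fz 0.77 Mz [-0.616 -0.145  0.031] yaw 2.5
```

```bash

timeout 60 python3 -m pendant '[[[0,0,-0.02],[0,0,0],15],[[0,0,0],[0,0,0],15]]' >/dev/null; python3 st.py 4
timeout 60 python3 -m pendant '[[[0,0.02,0],[0,0,0],15],[[0,0.02,0],[0,0,0],15],[[0,0.02,0],[0,0,0],15]]' |grep -E "pos|wrist"; python3 st.py 4
```

```text
t13.55 deckoff mm [-14.08  -8.22] z 0.05771 Fdeck [ 2.61 -0.43] Fz -1.77 Mz [-0.21  -0.493 -0.005] yaw 2.51
tcp_pos: [0.5085, 0.2502, 0.0577]
wrist_force: [1.3, -2.8, -0.3]
t14.05 deckoff mm [-14.64  -7.44] z 0.05773 Fdeck [ 1.21 -3.42] Fz -0.57 Mz [-0.443 -0.241 -0.061] yaw 2.5
```

```bash

timeout 60 python3 -m pendant '[[[0,0,-0.02],[0,0,0],15],[[0,0,0],[0,0,0],15]]' >/dev/null; python3 st.py 4
timeout 60 python3 -m pendant '[[[0,0.02,0],[0,0,0],15],[[0,0.02,0],[0,0,0],15],[[0,0.02,0],[0,0,0],15]]' |grep -E "pos|wrist"; python3 st.py 4
```

```text
t14.45 deckoff mm [-14.89  -7.06] z 0.05772 Fdeck [ 0.08 -1.84] Fz -3.17 Mz [-0.194 -0.216 -0.043] yaw 2.51
tcp_pos: [0.5082, 0.252, 0.0578]
wrist_force: [0.8, -2.0, -5.3]
t14.95 deckoff mm [-14.94  -5.51] z 0.05771 Fdeck [-0.63 -0.25] Fz -5.49 Mz [-0.08  -0.042 -0.051] yaw 2.51
```

```bash

timeout 60 python3 -m pendant '[[[0,0.02,0],[0,0,0],15],[[0,0.02,0],[0,0,0],15],[[0,0.02,0],[0,0,0],15],[[0,0.02,0],[0,0,0],15],[[0,0.02,0],[0,0,0],15],[[0,0.02,0],[0,0,0],15]]' |grep -E "pos|wrist"; python3 st.py 3
for i in 1 2 3; do timeout 60 python3 -m pendant '[[[0,0.02,0],[0,0,0],15],[[0,0,0],[0,0,0],15]]' |grep -E "pos|wrist";done; python3 st.py 3
```

```text
tcp_pos: [0.5083, 0.255, 0.0579]
wrist_force: [-0.3, 0.4, -7.5]
t15.70 deckoff mm [-14.5   -2.64] z 0.05811 Fdeck [-0.04 -0.04] Fz -7.43 Mz [ 0.036 -0.001 -0.025] yaw 2.51
tcp_pos: [0.5085, 0.2556, 0.0583]
wrist_force: [0.8, 0.4, -7.7]
tcp_pos: [0.5085, 0.256, 0.0583]
wrist_force: [0.7, 0.8, -8.1]
tcp_pos: [0.5085, 0.2565, 0.0583]
wrist_force: [1.0, 0.3, -8.0]
t16.45 deckoff mm [-14.39  -1.2 ] z 0.05826 Fdeck [0.61 0.01] Fz -7.95 Mz [ 0.03   0.016 -0.039] yaw 2.51
```

It drifted 0.5 mm off the plate, so I'll lower it back before pushing.

```bash

timeout 60 python3 -m pendant '[[[0,0,0.02],[0,0,0],15],[[0,0,0.015],[0,0,0],15],[[0,0,0],[0,0,0],15]]' |grep -E "pos|wrist"; python3 st.py 4
for i in 1 2 3; do timeout 60 python3 -m pendant '[[[0,0.02,0],[0,0,0],15],[[0,0,0],[0,0,0],15]]' |grep -E "pos|wrist";done; python3 st.py 4
```

```text
tcp_pos: [0.5086, 0.2565, 0.0577]
wrist_force: [-1.0, -0.8, -6.0]
t16.95 deckoff mm [-14.32  -1.2 ] z 0.05775 Fdeck [-0.96 -0.57] Fz -4.87 Mz [-0.012  0.18   0.016] yaw 2.5
tcp_pos: [0.5088, 0.2569, 0.0577]
wrist_force: [-0.5, -2.1, -3.5]
tcp_pos: [0.5089, 0.2574, 0.0577]
wrist_force: [-0.0, -2.2, -3.7]
tcp_pos: [0.5088, 0.2579, 0.0577]
wrist_force: [0.5, -1.0, -2.9]
t17.75 deckoff mm [-13.96   0.24] z 0.05773 Fdeck [-0.33 -2.17] Fz -2.47 Mz [-0.323 -0.07  -0.007] yaw 2.5
```

```bash

for i in 1 2 3 4; do timeout 60 python3 -m pendant '[[[0,0.012,0],[0,0,0],15],[[0,0,0],[0,0,0],15],[[0,0,0],[0,0,0],15]]' |grep -E "pos|wrist";done; python3 st.py 4
```

```text
tcp_pos: [0.5088, 0.2582, 0.0577]
wrist_force: [1.1, -3.2, -1.8]
tcp_pos: [0.5088, 0.2583, 0.0577]
wrist_force: [0.4, -4.4, -0.8]
tcp_pos: [0.5087, 0.2583, 0.0577]
wrist_force: [-0.2, -5.3, 0.5]
tcp_pos: [0.5087, 0.2583, 0.0578]
wrist_force: [0.7, -5.5, 0.3]
t19.15 deckoff mm [-14.04   0.66] z 0.05773 Fdeck [ 0.62 -6.31] Fz 0.93 Mz [-0.947 -0.215  0.001] yaw 2.5
```

Dowel contact at y offset about +0.66 mm. I'll unload z a little, then slide along +x toward the stop.

```bash

timeout 60 python3 -m pendant '[[[0,-0.01,-0.02],[0,0,0],15],[[0,0,-0.01],[0,0,0],15],[[0,0,0],[0,0,0],15]]' |grep -E "pos|wrist"; 
timeout 60 python3 -m pendant '[[[-0.04,0,0],[0,0,0],15],[[-0.04,0,0],[0,0,0],15],[[-0.04,0,0],[0,0,0],15],[[-0.04,0,0],[0,0,0],15]]' |grep -E "pos|wrist"; python3 st.py 3
timeout 60 python3 -m pendant '[[[-0.04,0,0],[0,0,0],15],[[-0.04,0,0],[0,0,0],15],[[-0.04,0,0],[0,0,0],15],[[-0.04,0,0],[0,0,0],15]]' |grep -E "pos|wrist"; python3 st.py 3
```

```text
tcp_pos: [0.5087, 0.2584, 0.0578]
wrist_force: [1.8, -4.5, -2.1]
tcp_pos: [0.5093, 0.2584, 0.0577]
wrist_force: [-7.8, -6.5, 3.6]
t20.00 deckoff mm [-13.34   0.64] z 0.05772 Fdeck [-6.56 -5.52] Fz 3.17 Mz [-0.908  0.91  -0.042] yaw 2.52
tcp_pos: [0.5137, 0.2585, 0.0578]
wrist_force: [-5.9, -5.6, 3.0]
t20.55 deckoff mm [-8.9   0.59] z 0.05775 Fdeck [-5.94 -5.12] Fz 2.54 Mz [-0.895  0.733 -0.017] yaw 2.51
```

```bash

timeout 60 python3 -m pendant '[[[-0.03,0,-0.015],[0,0,0],15],[[-0.03,0,-0.015],[0,0,0],15],[[-0.03,0,-0.01],[0,0,0],15],[[-0.03,0,0],[0,0,0],15],[[-0.03,0,0],[0,0,0],15]]' |grep -E "pos|wrist"; python3 st.py 3
timeout 60 python3 -m pendant '[[[-0.02,0,0],[0,0,0],15],[[-0.02,0,0],[0,0,0],15],[[-0.02,0,0],[0,0,0],15],[[0,0,0],[0,0,0],15]]' |grep -E "pos|wrist"; python3 st.py 3
```

```text
tcp_pos: [0.5175, 0.2587, 0.0579]
wrist_force: [-4.8, -5.0, -0.9]
t21.20 deckoff mm [-5.12  0.6 ] z 0.05784 Fdeck [-4.15 -4.87] Fz -0.83 Mz [-0.827  0.43  -0.052] yaw 2.51
tcp_pos: [0.5191, 0.2587, 0.0579]
wrist_force: [-3.5, -5.4, -0.4]
t21.75 deckoff mm [-3.68  0.61] z 0.05784 Fdeck [-4.11 -5.08] Fz -0.84 Mz [-0.827  0.465 -0.03 ] yaw 2.51
```

```bash

timeout 60 python3 -m pendant '[[[-0.02,0,-0.01],[0,0,0],15],[[-0.02,0,0],[0,0,0],15],[[-0.02,0,0],[0,0,0],15],[[-0.02,0,0],[0,0,0],15],[[0,0,0],[0,0,0],15]]' |grep -E "pos|wrist"; python3 st.py 3
for i in 1 2 3; do timeout 60 python3 -m pendant '[[[-0.012,0,0],[0,0,0],15],[[0,0,0],[0,0,0],15]]' |grep -E "pos|wrist";done; python3 st.py 3
```

```text
tcp_pos: [0.5211, 0.2589, 0.0579]
wrist_force: [-3.3, -4.5, -1.0]
t22.40 deckoff mm [-1.65  0.61] z 0.05789 Fdeck [-3.23 -5.3 ] Fz -1.63 Mz [-0.828  0.424 -0.014] yaw 2.51
tcp_pos: [0.5213, 0.2588, 0.0579]
wrist_force: [-3.4, -5.5, -1.6]
tcp_pos: [0.5217, 0.2589, 0.0579]
wrist_force: [-4.2, -5.3, -0.7]
tcp_pos: [0.522, 0.2589, 0.0579]
wrist_force: [-3.8, -4.7, -1.9]
t23.15 deckoff mm [-0.81  0.64] z 0.05791 Fdeck [-3.59 -5.36] Fz -1.67 Mz [-0.804  0.435 -0.009] yaw 2.52
```

```bash

for i in 1 2 3 4; do timeout 60 python3 -m pendant '[[[-0.01,0,0],[0,0,0],15],[[0,0,0],[0,0,0],15],[[0,0,0],[0,0,0],15]]' |grep -E "pos|wrist";done; python3 st.py 4
```

```text
tcp_pos: [0.5222, 0.2589, 0.0579]
wrist_force: [-2.8, -5.3, -1.7]
tcp_pos: [0.5224, 0.2589, 0.0579]
wrist_force: [-3.6, -5.3, -0.6]
tcp_pos: [0.5227, 0.2589, 0.0579]
wrist_force: [-3.0, -4.8, -2.0]
tcp_pos: [0.523, 0.2589, 0.0579]
wrist_force: [-5.0, -5.2, -1.9]
t24.55 deckoff mm [0.16 0.64] z 0.05789 Fdeck [-4.06 -4.49] Fz -1.61 Mz [-0.841  0.47  -0.03 ] yaw 2.52
```

```bash

for i in 1 2 3 4; do timeout 60 python3 -m pendant '[[[-0.01,0,0],[0,0,0],15],[[0,0,0],[0,0,0],15],[[0,0,0],[0,0,0],15]]' |grep -E "pos|wrist";done; python3 st.py 4
```

```text
tcp_pos: [0.5232, 0.2589, 0.0579]
wrist_force: [-4.1, -4.5, -1.7]
tcp_pos: [0.5234, 0.2589, 0.0579]
wrist_force: [-4.0, -5.4, -1.0]
tcp_pos: [0.5233, 0.2589, 0.0579]
wrist_force: [-3.7, -4.8, -1.0]
tcp_pos: [0.5234, 0.2589, 0.0579]
wrist_force: [-4.4, -5.0, -0.7]
t25.95 deckoff mm [0.63 0.64] z 0.05794 Fdeck [-5.58 -4.9 ] Fz -0.79 Mz [-0.828  0.668 -0.054] yaw 2.52
```

The stop is touched at x offset about 0.63 mm. Now I build the forces up in small steps.

```bash

for i in 1 2 3; do timeout 60 python3 -m pendant '[[[-0.01,0.01,-0.002],[0,0,0],15],[[0,0,0],[0,0,0],15]]' |grep -E "wrist";python3 st.py 3;done
```

```text
wrist_force: [-5.4, -5.3, -0.5]
t26.30 deckoff mm [0.63 0.63] z 0.05794 Fdeck [-5.39 -6.09] Fz 0.16 Mz [-0.944  0.784 -0.037] yaw 2.52
wrist_force: [-6.5, -7.1, -0.1]
t26.65 deckoff mm [0.69 0.66] z 0.05798 Fdeck [-6.49 -5.96] Fz 0.55 Mz [-1.02   0.871 -0.044] yaw 2.52
wrist_force: [-6.0, -6.1, 0.0]
t27.00 deckoff mm [0.72 0.69] z 0.05802 Fdeck [-7.27 -6.72] Fz 1.11 Mz [-1.146  0.997 -0.027] yaw 2.51
```

```bash

for i in 1 2 3; do timeout 60 python3 -m pendant '[[[-0.005,0.018,-0.006],[0,0,0],15],[[0,0,0],[0,0,0],15],[[0,0,0],[0,0,0],15]]' |grep -E "wrist";python3 st.py 4;done
```

```text
wrist_force: [-7.9, -8.0, 0.9]
t27.50 deckoff mm [0.72 0.71] z 0.05804 Fdeck [-6.72 -7.6 ] Fz 0.75 Mz [-1.299  0.98  -0.008] yaw 2.51
wrist_force: [-7.4, -8.4, 0.4]
t28.00 deckoff mm [0.73 0.79] z 0.05813 Fdeck [-7.49 -8.24] Fz 1.2 Mz [-1.483  1.034  0.01 ] yaw 2.51
wrist_force: [-7.2, -8.5, 1.6]
t28.50 deckoff mm [0.75 0.84] z 0.05818 Fdeck [-7.81 -8.97] Fz 1.19 Mz [-1.617  1.046 -0.042] yaw 2.5
```

```bash

timeout 60 python3 -m pendant '[[[0,0.006,0.02],[0,0,0],15],[[0,0.006,0.02],[0,0,0],15],[[0,0,0],[0,0,0],15]]' |grep -E "wrist|rot";python3 st.py 4;python3 -c "
from rig import *
s=get_state();print(s['tcp_rot'].round(4).tolist(),s['grip_width'])"
```

```text
tcp_rot: [[-0.999, -0.044, -0.01], [-0.044, 0.999, -0.007], [0.01, -0.006, -1.0]]
wrist_force: [-8.2, -10.1, 3.2]
t29.00 deckoff mm [0.69 0.84] z 0.05807 Fdeck [ -9.2 -11. ] Fz 4.53 Mz [-1.859  1.306 -0.03 ] yaw 2.5
[[-0.999, -0.0436, -0.01], [-0.0435, 0.999, -0.0068], [0.0103, -0.0064, -0.9999]] 0.248938092440214
```

The tool has tilted about 0.6° under load, so I'll trim the commanded tilt to keep the rack flat.

```bash

for i in 1 2; do timeout 60 python3 -m pendant '[[[0,0,-0.008],[-0.025,-0.035,0],15],[[0,0,0],[0,0,0],15],[[0,0,0],[0,0,0],15]]' |grep -E "wrist|rot";python3 st.py 4;done
```

```text
tcp_rot: [[-0.999, -0.043, -0.005], [-0.043, 0.999, -0.003], [0.006, -0.003, -1.0]]
wrist_force: [-7.7, -10.1, 3.9]
t29.50 deckoff mm [0.67 0.75] z 0.05789 Fdeck [ -8.62 -10.45] Fz 3.38 Mz [-1.882  1.308 -0.039] yaw 2.49
tcp_rot: [[-0.999, -0.043, -0.001], [-0.043, 0.999, 0.0], [0.001, 0.0, -1.0]]
wrist_force: [-6.8, -10.6, 3.1]
t30.00 deckoff mm [0.61 0.63] z 0.05775 Fdeck [ -7.67 -10.23] Fz 2.65 Mz [-1.904  1.31  -0.025] yaw 2.49
```

```bash

for i in 1 2 3; do timeout 60 python3 -m pendant '[[[0,0.015,-0.012],[-0.012,0,0],15],[[0,0,0],[0,0,0],15],[[0,0,0],[0,0,0],15]]' |grep -E "wrist|rot";python3 st.py 4;done
```

```text
tcp_rot: [[-0.999, -0.044, -0.001], [-0.044, 0.999, 0.001], [0.001, 0.001, -1.0]]
wrist_force: [-7.2, -10.9, 1.4]
t30.50 deckoff mm [0.6  0.67] z 0.05776 Fdeck [ -7.24 -11.02] Fz 1.6 Mz [-2.083  1.165 -0.039] yaw 2.5
tcp_rot: [[-0.999, -0.043, -0.001], [-0.043, 0.999, 0.002], [0.001, 0.002, -1.0]]
wrist_force: [-6.8, -11.4, 0.7]
t31.00 deckoff mm [0.6  0.67] z 0.05775 Fdeck [ -6.74 -11.32] Fz 0.79 Mz [-2.243  1.101 -0.011] yaw 2.49
tcp_rot: [[-0.999, -0.043, -0.001], [-0.043, 0.999, 0.003], [0.001, 0.003, -1.0]]
wrist_force: [-6.6, -11.4, -0.4]
t31.50 deckoff mm [0.58 0.65] z 0.05773 Fdeck [ -6.27 -12.26] Fz -0.43 Mz [-2.38   0.976 -0.028] yaw 2.49
```

```bash

timeout 60 python3 -m pendant '[[[-0.015,0,-0.01],[0,-0.012,0],15],[[-0.012,0.006,-0.01],[0,-0.01,0],15],[[0,0,0],[0,0,0],15],[[0,0,0],[0,0,0],15]]' |grep -E "wrist|rot";python3 st.py 8
python3 - <<'E'
from rig import *
import cv2,numpy as np
g=grab_frame("side");f=grab_frame("top")
b=cv2.resize(g["color"][140:230,165:275,::-1],None,fx=6,fy=6);cv2.imwrite("pics/p3.png",b)
E
```

```text
tcp_rot: [[-0.999, -0.043, -0.0], [-0.043, 0.999, 0.002], [0.0, 0.002, -1.0]]
wrist_force: [-6.5, -12.7, -1.8]
t32.30 deckoff mm [0.61 0.68] z 0.05777 Fdeck [ -7.3  -11.93] Fz -0.48 Mz [-2.405  1.184 -0.033] yaw 2.49
```

View pics/p3.png

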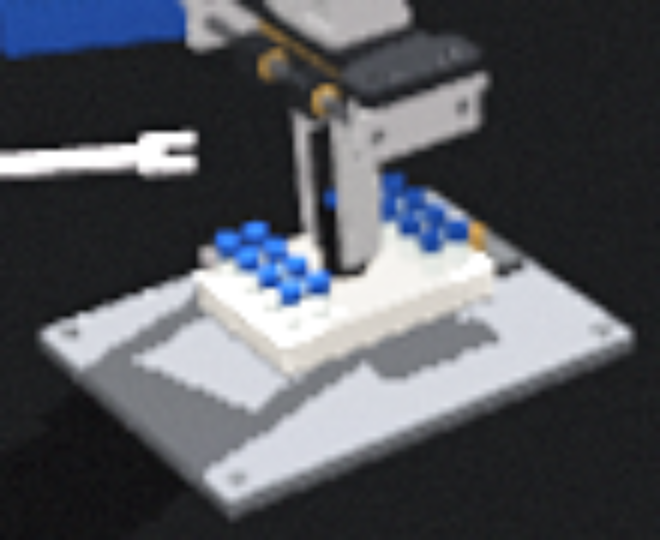

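The rack sits flat against both dowels and the brass stop, covering the marker. The wrist reads about 7 N in x and 12 N in y, which after friction is roughly 5 N per contact. Next I ease off while still pushing slightly, then release.

```bash

timeout 60 python3 -m pendant '[[[0.015,-0.025,0.0],[0.015,0.015,0],15],[[0.012,-0.025,0.0],[0.015,0.015,0],15],[[0,-0.02,0],[0,0,0],15],[[0,0,0],[0,0,0],15]]' |grep -E "wrist|rot";python3 st.py 4
```

```text
tcp_rot: [[-0.999, -0.044, -0.002], [-0.044, 0.999, 0.002], [0.002, 0.002, -1.0]]
wrist_force: [-5.5, -8.4, -2.6]
t33.00 deckoff mm [0.59 0.66] z 0.05777 Fdeck [-5.61 -7.79] Fz -3.17 Mz [-1.608  0.807 -0.031] yaw 2.5
```

```bash

timeout 60 python3 -m pendant '[[[0.01,-0.02,0.012],[0.01,0.01,0],15],[[0.01,-0.02,0.012],[0.01,0.01,0],15],[[0,0,0],[0,0,0],15]]' |grep -E "wrist|rot";python3 st.py 4
timeout 60 python3 -m pendant '[[[0,0,0],[0,0,0],20],[[0,0,0],[0,0,0],22],[[0,0,0],[0,0,0],22],[[0,0,0],[0,0,0],22],[[0,0,0],[0,0,0],22]]' 8;python3 st.py 4
```

```text
tcp_rot: [[-0.999, -0.044, -0.004], [-0.044, 0.999, 0.001], [0.004, 0.001, -1.0]]
wrist_force: [-5.8, -6.6, -2.8]
t33.50 deckoff mm [0.6  0.61] z 0.05777 Fdeck [-5.18 -6.8 ] Fz -1.79 Mz [-1.238  0.762 -0.079] yaw 2.51
t: 34.0
tcp_pos: [0.5237, 0.2589, 0.0578]
tcp_rot: [[-0.999, -0.044, -0.003], [-0.044, 0.999, 0.001], [0.003, 0.001, -1.0]]
wrist_force: [-3.7, -6.8, -2.1]
grip_width: 0.257
gripper_force: 8.0
t34.20 deckoff mm [0.91 0.63] z 0.05781 Fdeck [-4.55 -6.54] Fz -2.91 Mz [-1.2    0.67   0.034] yaw 2.52
```

```bash

timeout 60 python3 -m pendant '[[[0,0,0],[0,0,0],30],[[0,0,0],[0,0,0],40],[[0,0,0],[0,0,0],55],[[0,0,0],[0,0,0],60],[[0,0,0],[0,0,0],60],[[0,0,0],[0,0,0],60]]' ;python3 st.py 4
```

```text
t: 34.8
tcp_pos: [0.5272, 0.2609, 0.0604]
tcp_rot: [[-0.999, -0.044, 0.006], [-0.044, 0.999, 0.006], [-0.006, 0.006, -1.0]]
wrist_force: [-0.8, 0.5, -0.3]
grip_width: 0.634
gripper_force: 0.0
t35.00 deckoff mm [4.4 2.2] z 0.06017 Fdeck [ 0.08 -0.18] Fz 0.22 Mz [ 0.034 -0.004  0.011] yaw 2.51
```

Released cleanly. I'll lift straight up and clear the view.

```bash
timeout 60 python3 -m pendant '[[[0,0,-0.3],[0,0,0],60],[[0,0,-0.7],[0,0,0],60],[[0,0,-1],[0,0,0],60],[[0,0,-1],[0,0,0],60],[[0,0,-1],[0,0,0],60],[[0,0,-1],[0,0,0],60],[[0,0,-1],[0,0,0],60],[[0.6,0.6,-0.5],[0,0,0],60],[[1,0.8,0],[0,0,0],60],[[1,1,0],[0,0,0],60]]' >/dev/null
timeout 60 python3 -m pendant '[[[1,1,0],[0,0,0],60],[[1,1,0],[0,0,0],60],[[1,1,0],[0,0,0],60],[[1,1,0],[0,0,0],60],[[1,1,0],[0,0,0],60],[[1,1,0],[0,0,0],60],[[0.8,1,0],[0,0,0],60],[[0.5,1,0],[0,0,0],60],[[0,0,0],[0,0,0],60],[[0,0,0],[0,0,0],60]]'
python3 - <<'E'
from rig import *
from h import *
f=grab_frame("top");g=grab_frame("side")
c=f["color"].astype(int);vv,uu=np.mgrid[:420,:560];box=(uu>170)&(uu<250)&(vv>200)&(vv<300)
hsv=cv2.cvtColor(f["color"],cv2.COLOR_RGB2HSV)
dot=box&(hsv[...,1]>150)&(hsv[...,0]>100)&(hsv[...,0]<130)&(hsv[...,2]>80)
P=[(x[0],x[1]) for x in comps(dot,3)]
k=max(P,key=lambda x:x[1]);print("knob",k,plane(f,*k[0],.074))
caps=np.array([plane(f,*x[0],.054)[:2] for x in P if x[0] is not k[0]])
print(len(caps),caps.mean(0),rect(np.c_[caps,caps[:,0]*0]))
w=box&(c.min(2)>205)
for cc,a,m in comps(w,150):
    m=cv2.morphologyEx(m.astype(np.uint8),cv2.MORPH_CLOSE,np.ones((9,9)))>0
    v,u=np.where(m);print("white",cc,a,rect(plane(f,u,v,.032)))
a=cv2.resize(f["color"][200:300,165:255,::-1],None,fx=5,fy=5);b=cv2.resize(g["color"][160:230,195:265,::-1],None,fx=5,fy=5)
im=np.zeros((500,800,3),np.uint8);im[:,:450]=a;im[:350,450:800]=b;cv2.imwrite("pics/p4.png",im)
E
```

```text
t: 37.0
tcp_pos: [0.2674, 0.5087, 0.2228]
tcp_rot: [[-0.999, -0.045, 0.006], [-0.045, 0.999, 0.005], [-0.006, 0.005, -1.0]]
wrist_force: [-0.1, 0.2, 0.4]
grip_width: 0.635
gripper_force: 0.0
knob (array([197.59, 239.72]), np.int32(29)) [0.52280101 0.25846016 0.074     ]
16 [0.52195186 0.25742061] (array([0.52186047, 0.25745764]), [59.76070785522461, 100.78326416015625], np.float32(2.3624878))
white [201.01 242.89] 681 (array([0.52282391, 0.25920349]), [84.4861831665039, 127.9139175415039], np.float32(2.4674072))
```

View pics/p4.png

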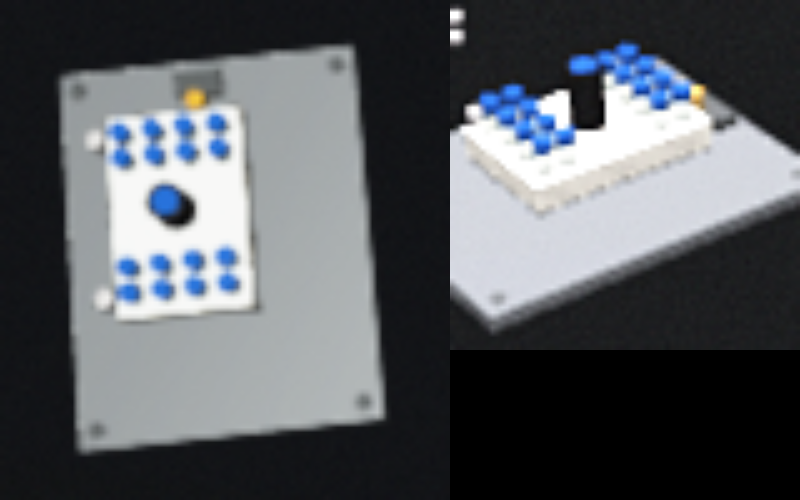

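The rack is flat and square at 2.47°, the same yaw as the deck. Its centre is at (0.5228, 0.2592) against the seat at (0.5228, 0.2583), and it touches both dowels and the brass stop, so I'm handing in.

```bash
python3 -c "
from rig import *
print(finish_job())"
```

```text
the job is handed in; nothing more can be done
None
```

The blue rack sits flat and square on the deck against both dowels and the brass end stop, and the job is handed in at about 37 s; by the wrist reading (about 12 N toward the dowels, 7 N toward the stop) I estimate 5 N per contact, not measured at the pins, and after set-down it lifted about 0.5 mm off the plate once while sliding, before any pin contact, and was lowered back.

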